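Load a sprinkler pipe into the vee jig and clamp it

TASK

Roll the white pipe along the two green rails, without lifting it off them, past the yellow marks and gently down into the steel vee blocks, and let go of it so that it settles by itself. Then push it lengthwise up against the black rubber end stop with a gentle press of a few newtons, and last push the red clamp knob straight down until the pad bears on the pipe with about 5 to 9 N; never press the thin-walled pipe with more than 15 N at the stop or under the pad. Leave it clamped and let go, and leave everything else on the bench where it is.

Things in the scene. Friction and masses are not known exactly. Their poses are not given: they have to be found in the camera images.
- jig: Pipe jig, fixed to the bench, placed anew each time. Origin on the bench, straight below the middle of the home pipe; x = rolling direction (rails to vees), y along the pipe towards the end stop, z up. Two green cheeks 30 mm wide at y -85 and +85 mm; between them 140 mm are open down to the 10 mm base plate (x -125 to 110, y -110 to 170). Stop bracket y 149 to 163, 70 mm high.
- rails (a point): Middle between the two infeed rails (one on each cheek), on the jig at x -65, y 0, z 44 mm (rail top); axes as the jig's. Flat rails run from jig x -115 to -22 mm. Behind them a back lug 68 mm high at x -125 to -115. Each has a painted yellow stripe (flush) at x -31 to -26 mm, just before the vee; rolling resistance keeps the pipe where it is left on the flat.
- vee (a point): Where the pipe's middle lies when it is home: jig x 0, y 0, z 50.3 mm; axes as the jig's. On each cheek a 90-degree steel vee: near flank from jig (x -22, z 44) down to the bottom (x 0, z 22), far flank up to (x 34, z 56).
- pipe: White rigid pipe, 40 mm outside diameter, 260 mm long, 0.13 to 0.25 kg, closed ends, loose, lying across both rails, a little skewed, 15 to 40 mm short of the stop. Origin in its middle on its axis; own y = its axis (+y end towards the stop); x and z turn as it rolls. In the vees it slides lengthwise at 1 to 3 N.
- stop: Black rubber end stop, a 28 mm disc on the jig's bracket. Origin in the middle of the face that the pipe's +y end meets, at x 0, y 130, z 50.3 mm of the jig, same axes. It yields along +y by 1 mm per 2.5 N, at most 7 mm.
- clamp: Clamp slide with a red knob 40 mm wide. Origin: middle of the knob's flat top, at jig x 0, y 85, at first 190 to 196 mm above the bench; axes as the jig's. Slides straight down up to 60 mm at a push of about 6 N and stays by friction where left (holds at most about 12 N of pad force). An arm (26 mm wide in y, 30 to 46 mm below the origin) joins it to a post at jig x 78, y 85, 22 mm thick, 188 high.
- clamp_arm (a point): Middle of the clamp arm's underside over the vee, 46 mm below the knob's top; moves with the clamp. Below it a brass screw foot with a black pad 30 mm wide, its underside 79 to 95 mm below the knob's top: set anew each time, no reading tells, so feel for it. The pad is sprung: 2.5 N per mm of further push once it bears on the pipe (top of the seated pipe: 70 mm over the bench), at most 8 mm.
- elbow: grey pipe elbow, loose bystander, to be left alone; origin under its middle on the bench
- coupling: grey pipe coupling (a short tube), loose bystander, to be left alone; origin under its middle on the bench
- pot: terracotta pot, loose bystander, to be left alone; origin under its middle on the bench
- pot2: black plant pot, loose bystander, to be left alone; origin under its middle on the bench
- feed: white feed bottle, loose bystander, to be left alone; origin under its middle on the bench
- driver: screwdriver, loose bystander, to be left alone; origin under its middle on the bench
- labels: blue label box, loose bystander, to be left alone; origin under its middle on the bench

How it is judged:
By the outcome, as a careful person would: the job done as asked, in the order asked, and still so for the second after the job is handed in, with the robot touching nothing.
It also fails if it takes over 61 s, if anything falls off the work surface, if the arm or the gripper's body presses on something with over 40 N, if the wrist force passes 120 N, or if a joint passes its speed limit or range.

ROBOT

A 6-joint arm with a two-finger parallel gripper is mounted at the origin on the work surface. World frame = base frame: x ahead of the robot, y to its left, z up, the work surface at z = 0. Lengths are in m, angles in rad, forces in N, time in s.
With the tool pointing down it reaches from about 0.35 to 0.775 m from the base axis. Payload 7.3 kg.
Tool frame: the origin (TCP) lies on the centre line of the jaws, within the pads' length; the fingertips stand 14 mm ahead of it and the grasp point (between the pads) lies 5 mm behind it; z points along the fingers, y is the direction in which the jaws open and shut (so a half turn about z gives the same grasp; the last joint's range is limited). The gripper opens to 92 mm and grips with 3 to 60 N. Pads are 19 mm wide; open, the fingers measure 130 mm over their backs; the gripper's body (75 mm by 190 mm) begins 47 mm behind the grasp point.
Start: joints at [-1.479, 0.342, 1.524, -0, 1.275, -0.146], TCP at [0.124, -0.51, 0.241] pointing down, gripper open.
Joint ranges: [-2.53, 2.53], [-0.77, 2.02], [0.04, 2.7], [-1, 4.14], [0.28, 2.66], [-3.11, 3.11]. Speed limits (rad/s): [2.57, 2.57, 3.14, 3.14, 3.14, 3.14].

INTERFACE

Orientations are given as [roll, pitch, yaw] about the fixed x, y, z axes, in that order (R = Rz(yaw) Ry(pitch) Rx(roll)).
In Python, from cell import telemetry, cams, robot gives the robot as it stands.
- The arm moves only by the tool servo_tool, never from a script. Its argument "targets" is text: rows parted by semicolons, each of 4 numbers parted by spaces: the shift along the tool's x, y, z in mm, then the turn about the tool's z in rad. In form: x y z yaw; .... A call has 1 to 20 rows; each row shifts and turns the pose as measured when the row begins, along the tool's axes as they then stand; what a row does not reach is not made up. A row lasts 1/8 s, in which the tool goes at most 62.5 mm and 10.7 degrees, less where a joint would pass 70% of its speed; a pose out of reach is approached as far as the arm can. A call with a gripper value outside its range is refused whole. "hand" is the opening, from 0 (shut) to 1 (fully open), set as the call begins (left out, the last holds). The fingers move at their own pace and stop on an object; "squeeze" is the grip in N (left out, the last holds). Time passes only in rows, so rows that do not move let the fingers close. It gives the time, the measured TCP pose, the force and the opening at its end, in the units of the state.
- telemetry.observe(): the state, without advancing time (a new reading comes with each control period).
- cams.read_camera(name): name is "side" or "top" or "wrist"; returns a dict with "color" (400x640x3 uint8, red, green, blue), "K" (3x3 intrinsics, pixels), "R" (3x3) and "t" (3): a world point X has camera coordinates R X + t. Camera axes: x right, y down, z forward; pixel columns grow to the right and rows downward; lengths in m; the calibration is good to about 2 mm. A picture is of the moment at which its call begins. There is no depth.
- robot.hand_in(): hands the job in, once; it reports no verdict.
Trained networks look in a picture, given as the dict that the camera call returned (one of the last four; its "shot" number tells which), for a name from the list of things; names that differ only in an ending like _2 or _b are one class to them, and where a whole thing is asked for, a point or a joint stands for the part that bears it (a point fixed in the world has none). Each returns a list of dicts, best first, with "score" (0 to 1); they miss things now and then, are a little off and sometimes report something else, mostly with a low value. They report only what shows in the picture. A call takes as long as a camera call.
- cams.cut_out(picture, query): "region" (400x640 bool, what is visible of it) and "extent" ([centre column, centre row, width, height] in pixels, round what is visible of it).
The state is a dict: "time": time; "qpos": joint angles; "qvel": joint speeds; "joint_efforts": joint torques, N m; "tool_pos": TCP position; "tool_rot": TCP orientation; "contact_force": force on the tool from outside, world axes, zero at the start; "torque": the same for the moment, N m; "opening": finger opening in m.
Only numpy, scipy, OpenCV 4.12 (cv2) and the standard library are available. Lean on these libraries where they do the work, as an engineer would, in place of code of your own. Each camera call takes 0.05 s, during which the arm holds its last target.

## Working session

There is one attempt and no reset: what is moved stays moved. The work goes in short steps, Python scripts to look and compute and a tool call to move; the robot and the scene stay as the last step left them, time stands still between calls to the robot, and variables do not carry over. Pictures are saved under pics/ and viewed, and the job is handed in when it is done.

Besides the shell and the picture viewer there is one more tool, called as name(argument=value, ...) on one line, values as JSON. servo_tool: Moves the arm, as the interface text tells. Its arguments: {"type":"object","properties":{"targets":{"type":"string"},"hand":{"type":"number"},"squeeze":{"type":"number"}},"required":["targets"]}

```bash
ls; mkdir -p pics
python3 - <<'E'
from cell import telemetry, cams, robot
import cv2
s=telemetry.observe(); print(s)
for n in ["side","top","wrist"]:
    p=cams.read_camera(n); cv2.imwrite(f"pics/{n}0.png",p["color"][:,:,::-1]); print(n,p["K"].tolist(),p["R"].tolist(),p["t"].tolist())
E
```

```text
pics
{'time': 0.0, 'qpos': array([-1.47898842e+00,  3.42736540e-01,  1.52501763e+00, -2.59596411e-05,
        1.27535885e+00, -1.46036286e-01]), 'qvel': array([ 0.00185944, -0.00135714, -0.0003837 ,  0.00119046, -0.00126267,
        0.00044479]), 'joint_efforts': array([ 2.74768363e-04, -4.31243134e+01, -2.44217330e+01,  7.18441908e-02,
        5.60308888e-02, -1.06371911e-04]), 'tool_pos': array([ 0.12365515, -0.50984356,  0.24003755]), 'tool_rot': array([-3.14008486e+00, -1.96680101e-04,  2.37851623e-01]), 'contact_force': array([ 1.12717829, -0.23814661,  0.26510958]), 'torque': array([0.01503398, 0.01165423, 0.04856955]), 'opening': 0.09156715213754187}
side [[361.5829898632423, 0.0, 322.5242062141404], [0.0, 361.5829898632423, 199.79558215973054], [0.0, 0.0, 1.0]] [[-0.9159214156975876, -0.40133796420332757, -0.003974764855383139], [-0.26109900828295446, 0.6033351358858895, -0.753534353350405], [0.30482005862505934, -0.6891404445355706, -0.6573965162404889]] [0.4686431299097329, 0.22387961600064027, 1.0279908529476476]
top [[502.50369717067656, 0.0, 321.46011706351607], [0.0, 502.50369717067656, 200.71802344314457], [0.0, 0.0, 1.0]] [[0.019435628828119306, -0.9997377181202315, 0.01211409508828808], [-0.9878102308834185, -0.021072596866406768, -0.15423000169666456], [0.1544448254040997, -0.008968869998968976, -0.9879607053303481]] [-0.014974515269682465, 0.5357494673890426, 1.6843150639342963]
wrist [[287.3008954699075, 0.0, 321.31273261375964], [0.0, 287.3008954699075, 200.6794234276089], [0.0, 0.0, 1.0]] [[0.23551886850225554, -0.971867109697583, -0.0022767668932314094], [-0.9237891136371402, -0.22459431260344928, 0.3101146050602806], [-0.30190153379028556, -0.07093458841956443, -0.9506964542170244]] [-0.5238086344859716, -0.03883889026593239, 0.39224563633224296]
```

View pics/side0.png

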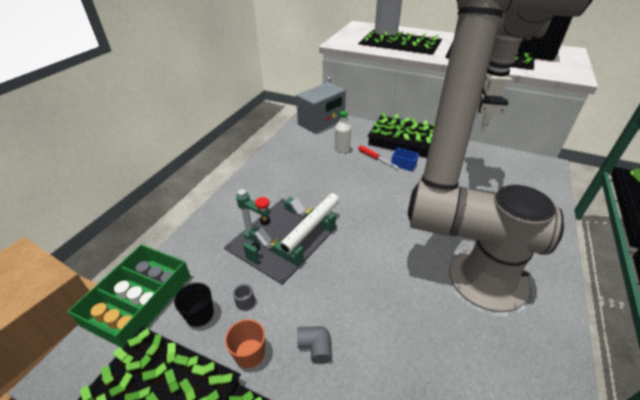

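View pics/top0.png

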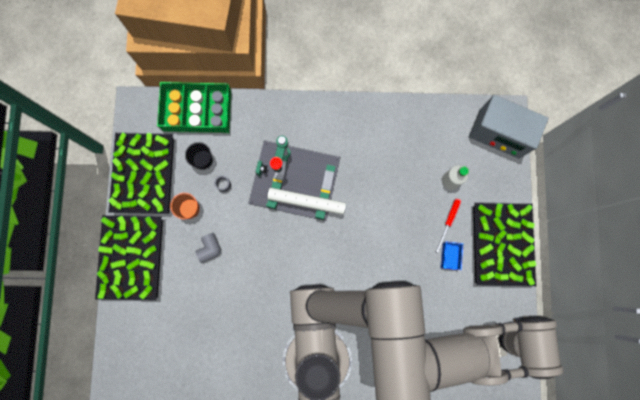

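View pics/wrist0.png

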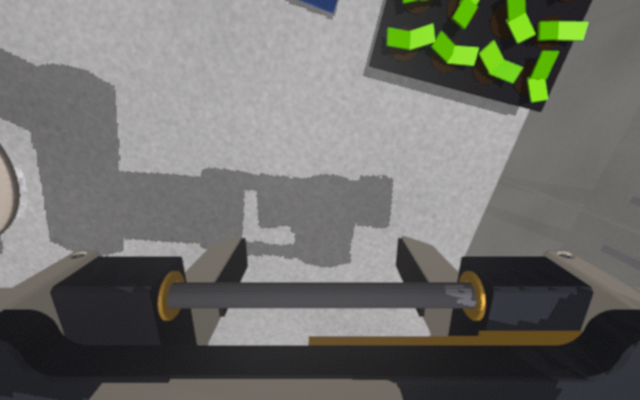

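```bash
cat > h.py <<'E'
import numpy as np, cv2
from cell import telemetry, cams, robot
def ray(p,u,v,z):
    d=np.linalg.inv(p["K"])@np.array([u,v,1.]); C=-p["R"].T@p["t"]; d=p["R"].T@d
    return C+d*(z-C[2])/d[2]
def proj(p,X):
    c=p["R"]@np.asarray(X,float)+p["t"]; q=p["K"]@c; return q[:2]/q[2]
E
python3 - <<'E'
from h import *
for n in ["top","side"]:
    p=cams.read_camera(n)
    big=p["color"].copy()
    for q in ["jig","pipe","stop","clamp"]:
        r=cams.cut_out(p,q)
        for d in r[:2]:
            m=d["region"]; ys,xs=np.nonzero(m); print(n,q,round(d["score"],2),np.round(d["extent"],1),m.sum(), xs.mean().round(1),ys.mean().round(1))
            if d is r[0]:
                rect=cv2.minAreaRect(np.stack([xs,ys],1).astype(np.float32)); print(np.round(cv2.boxPoints(rect),1).tolist())
    c=(300,180) if n=="top" else (285,230)
    cr=big[c[1]-60:c[1]+60,c[0]-80:c[0]+80]
    cv2.imwrite(f"pics/{n}_zoom.png",cv2.resize(cr,None,fx=5,fy=5,interpolation=cv2.INTER_CUBIC)[:,:,::-1])
E
```

```text
top jig 0.83 [296.9 178.8  88.7  83. ] 4422 293.5 176.1
[[247.6999969482422, 203.0], [264.5, 131.39999389648438], [342.29998779296875, 149.6999969482422], [325.5, 221.1999969482422]]
top pipe 0.69 [306.1 200.8  76.1  23.7] 902 305.9 200.3
[[266.70001220703125, 198.5], [269.0, 187.0], [345.0, 202.1999969482422], [342.70001220703125, 213.6999969482422]]
top pipe 0.41 [449.9 220.3  18.1  44.8] 253 451.6 214.6
top stop 0.74 [198.9 158.3  27.8  25.7] 570 198.7 155.6
[[181.1999969482422, 159.60000610351562], [192.1999969482422, 137.60000610351562], [217.39999389648438, 150.1999969482422], [206.39999389648438, 172.1999969482422]]
top stop 0.23 [279.8 154.3  23.   37.3] 313 278.6 155.9
top clamp 0.61 [280.4 155.2  22.5  33.9] 347 278.6 155.7
[[267.6000061035156, 170.0], [275.79998779296875, 135.8000030517578], [288.8999938964844, 138.89999389648438], [280.79998779296875, 173.10000610351562]]
side jig 0.77 [281.2 237.7 110.5  93.9] 5099 275.7 235.2
[[213.5, 258.79998779296875], [242.10000610351562, 179.0], [339.29998779296875, 213.89999389648438], [310.70001220703125, 293.70001220703125]]
side pipe 0.95 [309.1 220.3  56.6  57.2] 891 309.2 222.6
[[278.5, 244.5], [331.5, 191.5], [340.5, 200.5], [287.5, 253.5]]
side stop 0.7 [406.7 159.6  23.6  21.1] 404 404.6 158.8
[[390.20001220703125, 165.10000610351562], [394.6000061035156, 147.39999389648438], [418.3999938964844, 153.39999389648438], [414.0, 171.0]]
side stop 0.54 [309.8 221.6  58.3  59.1] 943 309.0 222.3
side clamp 0.61 [252.7 207.7  35.2  31.4] 519 256.4 206.5
[[231.6999969482422, 217.3000030517578], [237.0, 191.0], [273.5, 198.3000030517578], [268.29998779296875, 224.6999969482422]]
```

View pics/top_zoom.png

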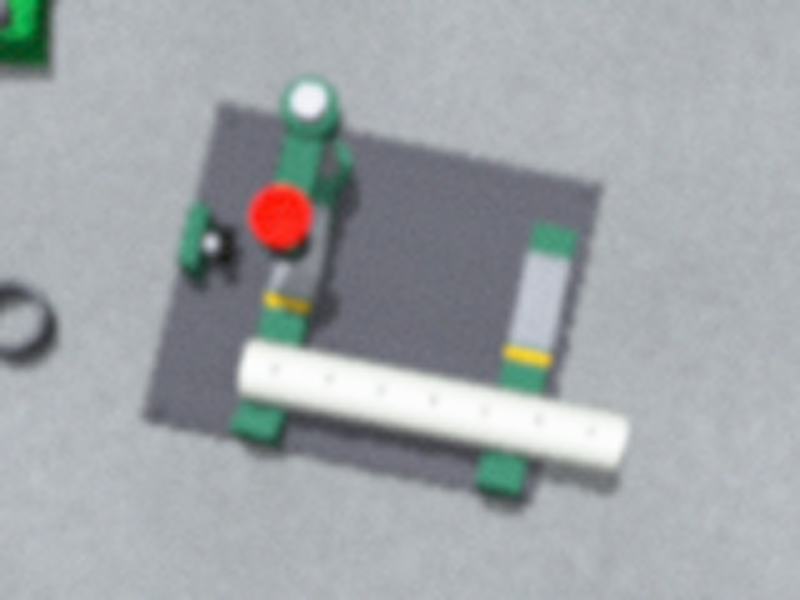

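View pics/side_zoom.png

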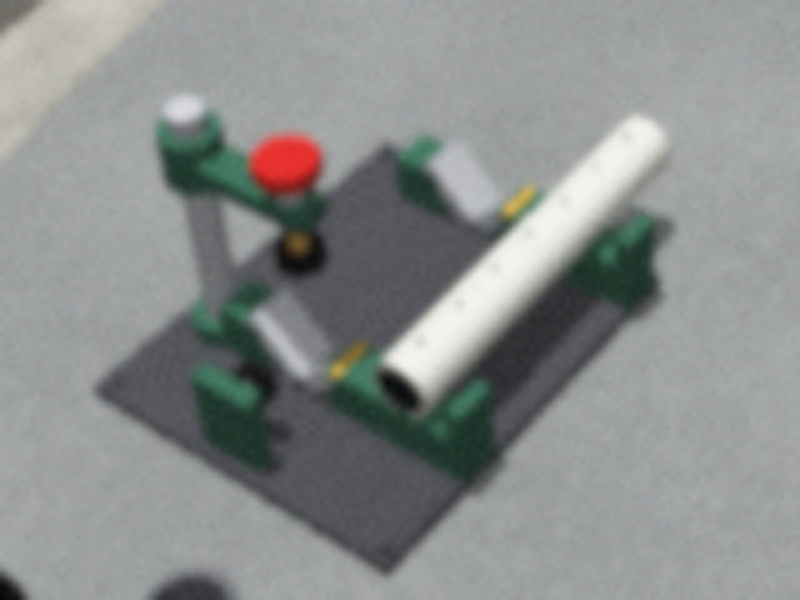

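```bash
cat > fit.py <<'E'
from h import *
from scipy.optimize import least_squares
ps={n:cams.read_camera(n) for n in ["top","side"]}
import pickle; pickle.dump(ps,open("ps.pkl","wb"))
off={"top":(220,120),"side":(205,170)}
obs=[("top",(220,103),(110,170,10)),("top",(600,185),(110,-110,10)),("top",(147,417),(-125,170,10)),("top",(530,500),(-125,-110,10)),
("top",(288,302),(-28.5,85,44)),("top",(527,356),(-28.5,-85,44)),("top",(281,216),(0,85,193)),
("side",(388,145),(110,-110,10)),("side",(98,390),(110,170,10)),("side",(388,572),(-125,170,10)),("side",(350,360),(-28.5,85,44)),("side",(520,202),(-28.5,-85,44)),("side",(287,158),(0,85,193))]
def W(q,P):
    x,y,a=q; c,s=np.cos(a),np.sin(a); P=np.array(P)/1000
    return np.array([x+c*P[0]-s*P[1],y+s*P[0]+c*P[1],P[2]])
def res(q):
    r=[]
    for n,uv,P in obs:
        t=np.array(uv)/5.+off[n]
        r+=list(proj(ps[n],W(q,P))-t)
    return r
s=least_squares(res,[0.55,0.02,-0.2],loss="soft_l1"); print(s.x, np.round(np.array(res(s.x)).reshape(-1,2),1).tolist())
q=s.x
# pipe: ends (zoom top) centreline
t=ps["top"]
a=ray(t,220+245/5,120+368/5,.064+.006); b=ray(t,220+623/5,120+443/5,.064+.006)
print("pipe ends",a,b,np.linalg.norm(a-b))
R=lambda X:(np.array([[np.cos(q[2]),np.sin(q[2])],[-np.sin(q[2]),np.cos(q[2])]])@(X[:2]-q[:2])*1000)
print(R(a),R(b))
r=[d for d in cams.cut_out(t,"pipe")][0]["region"]
ys,xs=np.nonzero(r); (cx,cy),_,_=cv2.minAreaRect(np.stack([xs,ys],1).astype(np.float32)); print("mid",R(ray(t,cx,cy,.07)))
E
python3 fit.py
```

```text
[ 0.61202196  0.06128994 -0.19563051] [[-0.6, 0.0], [0.3, 0.2], [-1.6, 1.0], [0.2, 1.5], [-0.5, 0.7], [-0.1, 0.4], [-0.6, 0.2], [-0.7, -1.2], [-1.2, -1.1], [-0.0, -1.2], [-0.0, -0.5], [-0.1, -0.7], [-0.3, -1.2]]
pipe ends [0.55208094 0.17400618 0.07      ] [ 0.50628709 -0.08231955  0.07      ] 0.26038424423245765
[-80.70801374  98.91457522] [ -75.80247085 -161.42345561]
mid [-77.28065252 -30.34649088]
```

servo_tool(targets="44 -37 0 0;44 -37 0 0;44 -37 0 0;44 -37 0 0;44 -37 0 0;44 -37 0 0;44 -37 0 0;44 -37 0 0;44 -37 0 0;44 -37 0 0;44 -37 0 0;44 -37 0 0;0 0 0 -0.16;0 0 0 -0.16;0 0 0 -0.16;0 0 0 -0.16;0 0 0 -0.16;0 0 0 -0.16;0 0 0 -0.16;0 0 0 0", hand=1)

```text
time: 3.3
tool_pos: [0.5468, 0.0634, 0.2405]
tool_rot: [3.134, 0.004, 1.392]
contact_force: [-0.1, 0.0, -0.2]
opening: 0.0918
```

Run:
```python
from h import *
for i in range(4): s=telemetry.observe(); print(s["time"],np.round(s["contact_force"],2),np.round(s["tool_pos"],4),np.round(s["tool_rot"],4))
import pickle
p=cams.read_camera("wrist"); cv2.imwrite("pics/wrist1.png",p["color"][:,:,::-1]); pickle.dump(p,open("w1.pkl","wb"))
```

```text
3.3 [-0.14  0.   -0.21] [0.5468 0.0634 0.2405] [3.1342 0.0041 1.3915]
3.3 [-0.14  0.   -0.21] [0.5468 0.0634 0.2405] [3.1342 0.0041 1.3915]
3.3 [-0.14  0.   -0.21] [0.5468 0.0634 0.2405] [3.1342 0.0041 1.3915]
3.3 [-0.14  0.   -0.21] [0.5468 0.0634 0.2405] [3.1342 0.0041 1.3915]
```

View pics/wrist1.png

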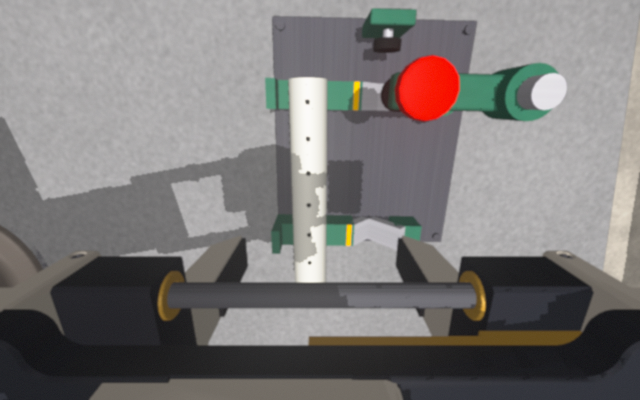

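```bash
cat > fit2.py <<'E'
from h import *
import pickle
from scipy.optimize import least_squares
ps=pickle.load(open("ps.pkl","rb")); ps["w"]=pickle.load(open("w1.pkl","rb"))
src=open("fit.py").read()
exec(src[src.index("off="):src.index("s=least")])
off["w"]=(0,0)
to=obs
wobs=[((273,17),(-125,170,10)),((476,21),(110,170,10)),((440,241),(110,-110,10)),((356.5,96),(-28.5,85,44)),((349.5,235),(-28.5,-85,44)),((428,88),(0,85,193))]
obs=[("w",np.array(a)*5.,b) for a,b in wobs]
s=least_squares(res,[0.61,0.06,-0.2],loss="soft_l1"); print("wrist",s.x, np.round(np.array(res(s.x)).reshape(-1,2),1).tolist())
qw=s.x
obs=to+obs; s=least_squares(res,[0.61,0.06,-0.2],loss="soft_l1"); print("all",s.x)
for q in (qw,s.x):
  R=lambda X:(np.array([[np.cos(q[2]),np.sin(q[2])],[-np.sin(q[2]),np.cos(q[2])]])@(X[:2]-q[:2])*1000)
  w=ps["w"]
  print([np.round(R(ray(w,u,v,.064)),1) for u,v in [(291,100),(327,100),(293,180),(328,180),(295.5,275),(327.5,275)]], "end",R(ray(w,308,78,.084)))
  print("tool",R(np.array([.5468,.0634])))
E
python3 fit2.py
```

```text
wrist [ 0.613486    0.06178269 -0.19341371] [[-3.1, -1.3], [0.9, -1.6], [1.3, 1.2], [-1.5, 0.1], [-1.2, 0.4], [0.9, 0.9]]
all [ 0.61305616  0.06168688 -0.19476319]
[array([-97.8,  79.5]), array([-60. ,  80.1]), array([-97.1,  -6.9]), array([-57.1,  -6.4]), array([ -96. , -131.9]), array([ -55.1, -131.5])] end [-79.189298    99.40161239]
tool [-65.75341944 -11.23056326]
[array([-97.5,  79.6]), array([-59.7,  80.2]), array([-96.7,  -6.8]), array([-56.7,  -6.3]), array([ -95.4, -131.9]), array([ -54.5, -131.4])] end [-78.9201966   99.47184417]
tool [-65.33503474 -11.14209934]
```

servo_tool(targets="-10 -6 20 0.016;-10 -5.5 40 0;0 0 45 0;0 0 40 0;0 0 25 0;0 0 12 0;0 0 5 0;0 0 0 0", hand=1)

```text
time: 4.35
tool_pos: [0.5355, 0.0442, 0.0507]
tool_rot: [3.127, 0.002, 1.35]
contact_force: [0.1, -0.1, 0.3]
opening: 0.0919
```

```bash
cat >> h.py <<'E'
Q=np.array([.61306,.06169,-.19476])
def J(X):
    c,s=np.cos(Q[2]),np.sin(Q[2]); d=np.asarray(X)[:2]-Q[:2]; return np.array([c*d[0]+s*d[1],-s*d[0]+c*d[1]])*1000
def st():
    s=telemetry.observe(); f=s["contact_force"]; c,sn=np.cos(Q[2]),np.sin(Q[2])
    print("t %.2f jig x y %s z %.1f yawerr %.4f rp %s F jig %s open %.1f"%(s["time"],np.round(J(s["tool_pos"]),1),s["tool_pos"][2]*1000,s["tool_rot"][2]-Q[2]-np.pi/2,np.round(s["tool_rot"][:2],4),np.round([c*f[0]+sn*f[1],-sn*f[0]+c*f[1],f[2]],2),s["opening"]*1000))
def pic(n,name,box=None,k=1):
    p=cams.read_camera(n); im=p["color"]
    if box: im=im[box[1]:box[3],box[0]:box[2]]
    cv2.imwrite(f"pics/{name}.png",cv2.resize(im,None,fx=k,fy=k,interpolation=cv2.INTER_CUBIC)[:,:,::-1]); return p
E
python3 -c "
from h import *
st(); pic('side','side1',(205,150,365,280),5); pic('wrist','wrist2')"
```

```text
t 4.35 jig x y [-72.7 -32.2] z 50.7 yawerr -0.0257 rp [3.127e+00 2.500e-03] F jig [ 0.08 -0.1   0.28] open 91.9
```

View pics/side1.png

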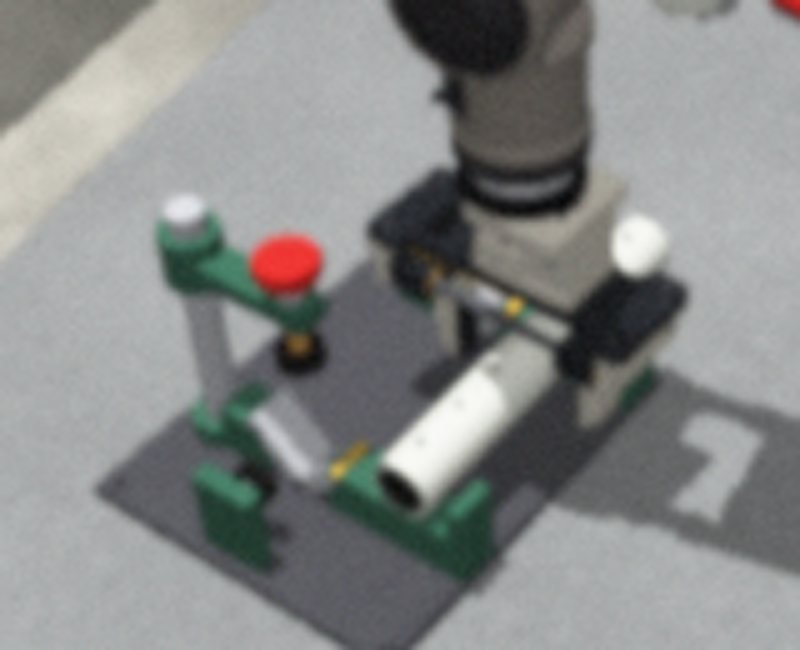

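View pics/wrist2.png

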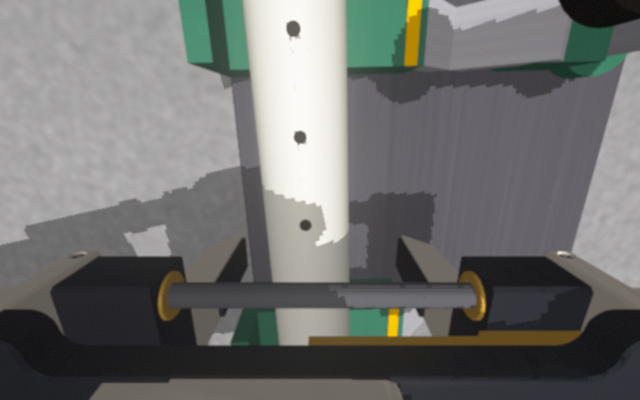

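servo_tool(targets="0 -4.5 0 -0.026;0 0 0 0;0 0 0 0;0 0 0 0;0 0 0 0;0 0 0 0", hand=0.52, squeeze=3)

```text
time: 5.2
tool_pos: [0.5321, 0.0453, 0.0529]
tool_rot: [3.123, 0.002, 1.378]
contact_force: [-0.1, 0.4, -0.8]
opening: 0.0477
```

```bash
python3 -c "
from h import *
st()"
```

```text
t 5.20 jig x y [-76.2 -31.8] z 52.9 yawerr 0.0022 rp [3.1225e+00 2.3000e-03] F jig [-0.21  0.41 -0.77] open 47.7
```

servo_tool(targets="0 0 1 0;0 0 0 0;0 0 0 0", hand=0.42, squeeze=3)

```text
time: 5.58
tool_pos: [0.532, 0.0453, 0.0517]
tool_rot: [3.123, 0.002, 1.378]
contact_force: [1.3, 0.4, 0.8]
opening: 0.0401
```

```bash
python3 -c "
from h import *
st()
pic('wrist','wrist3')"
```

```text
t 5.58 jig x y [-76.3 -31.8] z 51.7 yawerr 0.0023 rp [3.123e+00 2.300e-03] F jig [1.16 0.63 0.81] open 40.1
```

View pics/wrist3.png

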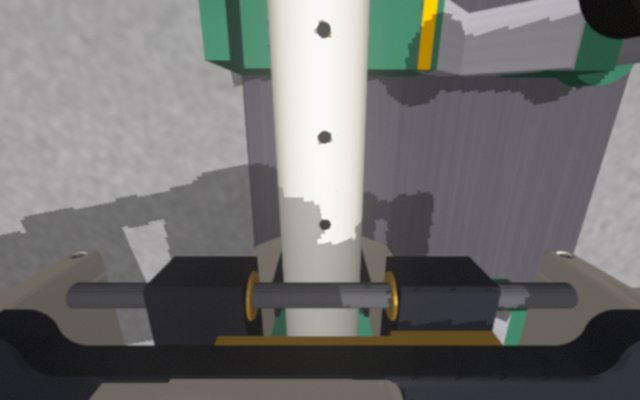

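servo_tool(targets="0 0 0 0;0 0 0 0;0 3 0 0;0 4 0 0;0 4 0 0;0 4 0 0;0 4 0 0;0 4 0 0;0 4 0 0;0 4 0 0;0 4 0 0;0 0 0 0", hand=0.5, squeeze=3)

```text
time: 7.12
tool_pos: [0.5693, 0.038, 0.0524]
tool_rot: [3.123, 0.002, 1.378]
contact_force: [-0.6, -0.0, 0.6]
opening: 0.046
```

```bash
python3 -c "
from h import *
st()
pic('wrist','wrist4')"
```

```text
t 7.12 jig x y [-38.4 -31.7] z 52.4 yawerr 0.0020 rp [3.1225e+00 2.2000e-03] F jig [-0.54 -0.12  0.56] open 46.0
```

View pics/wrist4.png

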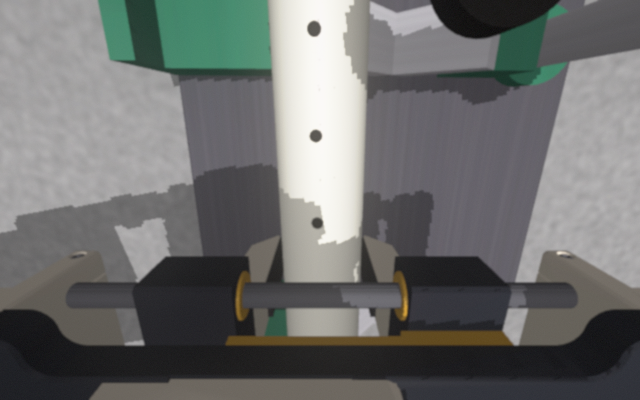

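servo_tool(targets="0 3 0 0;0 3 0 0;0 2 0 0;0 2 0 0;0 2 0 0;0 2 0 0;0 2 0 0;0 2 0 0;0 2 0 0;0 2 0 0;0 2 0 0;0 2 0 0;0 2 0 0;0 0 0 0")

```text
time: 8.93
tool_pos: [0.5987, 0.0322, 0.0529]
tool_rot: [3.122, 0.002, 1.378]
contact_force: [0.1, -0.0, -0.2]
opening: 0.0458
```

```bash
python3 -c "
from h import *
st()
pic('wrist','wrist5')
pic('side','side5',(205,150,365,280),5)"
```

```text
t 8.93 jig x y [ -8.4 -31.7] z 52.9 yawerr 0.0022 rp [3.1221e+00 2.2000e-03] F jig [ 0.14 -0.01 -0.23] open 45.8
```

View pics/wrist5.png

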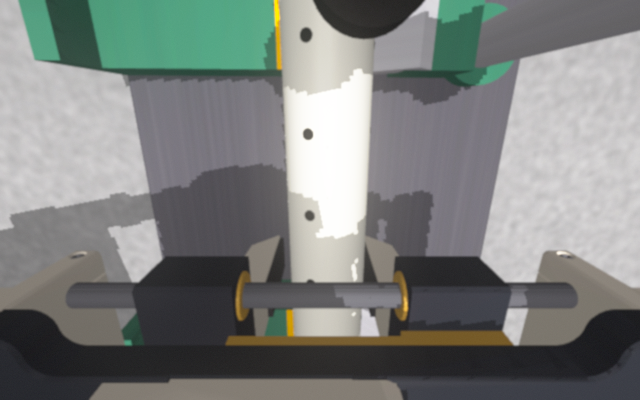

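View pics/side5.png

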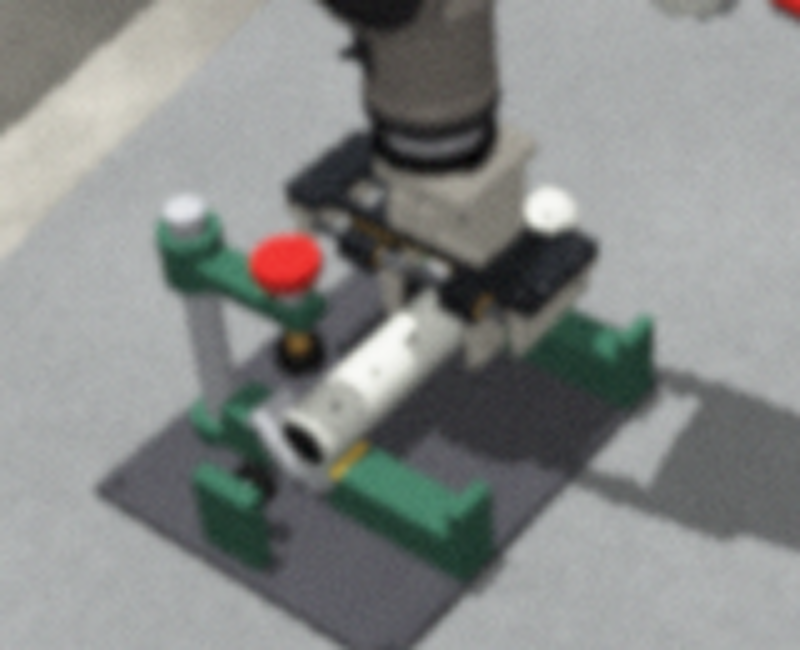

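servo_tool(targets="0 1.5 0 0;0 1.5 0 0;0 1.5 0 0;0 1.5 0 0;0 1.5 0 0;0 1 0 0;0 1 0 0;0 0 0 0")

```text
time: 10.02
tool_pos: [0.6078, 0.0305, 0.053]
tool_rot: [3.124, 0.002, 1.378]
contact_force: [0.7, 0.2, -0.2]
opening: 0.046
```

```bash
python3 -c "
from h import *
st()
pic('wrist','wrist6')
pic('side','side6',(205,150,365,280),5)"
```

```text
t 10.03 jig x y [  0.9 -31.6] z 53.0 yawerr 0.0023 rp [3.1237e+00 2.4000e-03] F jig [ 0.65  0.29 -0.24] open 46.0
```

View pics/wrist6.png

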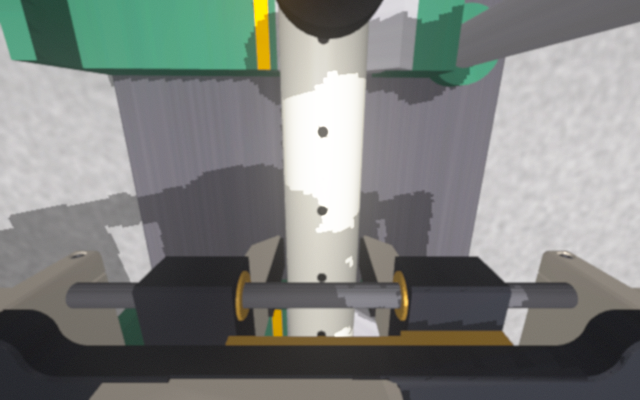

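View pics/side6.png

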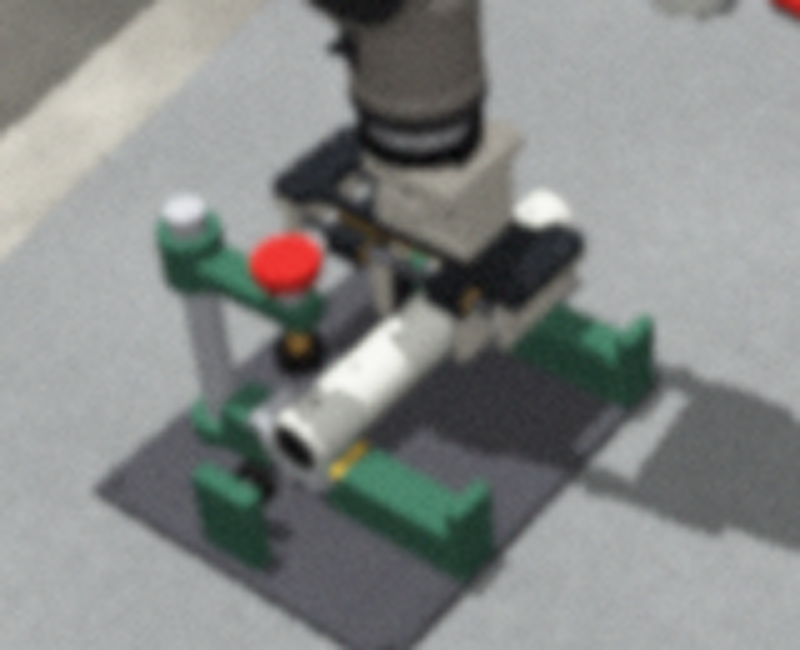

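servo_tool(targets="0 0 0 0;0 0 0 0;0 0 0 0;0 0 -15 0;0 0 -25 0;0 0 -25 0;-30 0 -10 0;-40 0 0 0;-40 0 0 0;-30 0 0 0;-15 0 0 0;0 0 0 0", hand=0.75)

```text
time: 11.62
tool_pos: [0.5783, -0.1249, 0.1403]
tool_rot: [3.114, 0.003, 1.38]
contact_force: [-0.1, 0.0, -0.4]
opening: 0.0686
```

```bash
python3 -c "
from h import *
import pickle
st()
p=pic('wrist','wrist7'); pickle.dump(p,open('w7.pkl','wb'))
pic('side','side7',(205,150,365,280),5)"
```

```text
t 11.62 jig x y [   2.  -189.8] z 140.3 yawerr 0.0043 rp [3.1135e+00 2.7000e-03] F jig [-0.07  0.01 -0.36] open 68.6
```

View pics/wrist7.png

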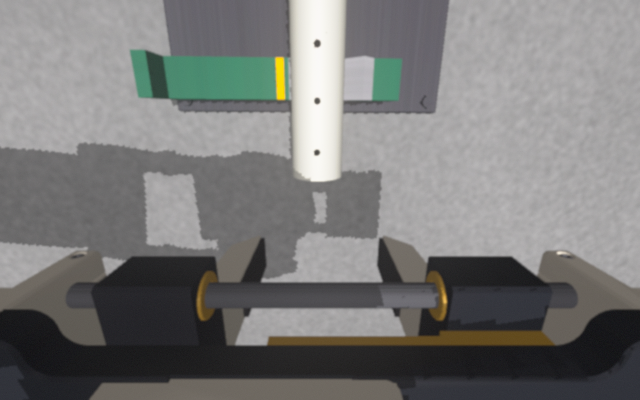

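View pics/side7.png

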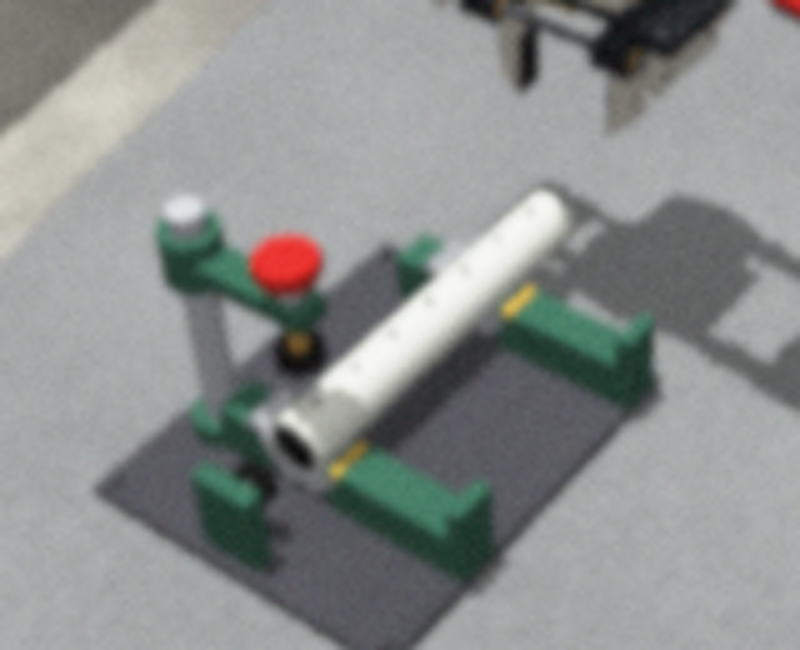

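```bash
python3 -c "
from h import *
import pickle
p=pickle.load(open('w7.pkl','rb'))
for z in (.0503,.07): print([np.round(J(ray(p,u,v,z)),1) for u,v in [(290,60),(345,60),(293,150),(342,150),(317,180)]])"
```

```text
[array([-19.1, -72.4]), array([ 21.4, -72. ]), array([ -18.6, -138.1]), array([  21. , -138.1]), array([   0.7, -163. ])]
[array([-17.6, -75.1]), array([ 19.4, -74.8]), array([ -17.2, -135.3]), array([  19. , -135.3]), array([   0.5, -158.1])]
```

servo_tool(targets="0 -1.5 30 0;0 -1.5 30 0;0 0 20 0;0 0 7 0;0 0 0 0;5 0 0 0;5 0 0 0;0 0 0 0", hand=0)

```text
time: 12.72
tool_pos: [0.5832, -0.1066, 0.054]
tool_rot: [3.108, 0.002, 1.39]
contact_force: [-1.4, -0.1, -0.7]
opening: 0.0002
```

```bash
python3 -c "
from h import *
st()
pic('side','side8',(205,150,365,280),5)"
```

```text
t 12.72 jig x y [   3.3 -170.9] z 54.0 yawerr 0.0138 rp [3.1082e+00 1.8000e-03] F jig [-1.38 -0.38 -0.7 ] open 0.2
```

View pics/side8.png

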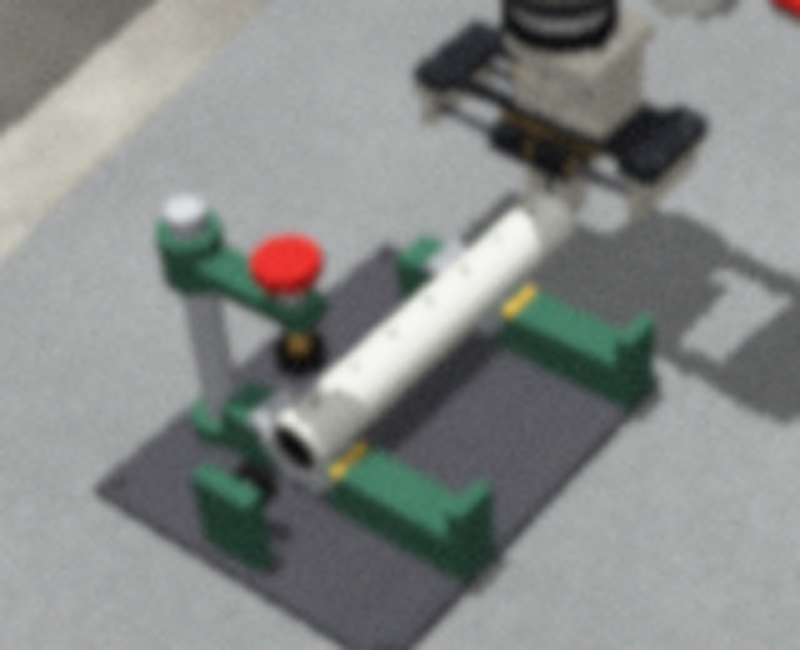

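servo_tool(targets="0 -1.5 0 0.014;2 0 0 0;2 0 0 0;2 0 0 0;2 0 0 0;2 0 0 0")

```text
time: 13.52
tool_pos: [0.5836, -0.0973, 0.0542]
tool_rot: [3.108, 0.002, 1.374]
contact_force: [-0.1, -1.9, 0.1]
opening: 0.0004
```

```bash
python3 -c "
from h import *
st()"
```

```text
t 13.53 jig x y [   1.9 -161.6] z 54.2 yawerr -0.0022 rp [3.1077e+00 2.3000e-03] F jig [ 0.32 -1.87  0.11] open 0.4
```

servo_tool(targets="2 0 0 0;2 0 0 0;2 0 0 0;2 0 0 0;2 0 0 0;2 0 0 0")

```text
time: 14.28
tool_pos: [0.5861, -0.0847, 0.0542]
tool_rot: [3.108, 0.002, 1.374]
contact_force: [-0.8, -0.4, 0.1]
opening: 0.0007
```

```bash
python3 -c "
from h import *
st()
pic('side','side9',(205,150,365,280),5);pic('top','top9',(230,120,360,220),6)"
```

```text
t 14.28 jig x y [   1.9 -148.8] z 54.2 yawerr -0.0021 rp [3.1077e+00 2.4000e-03] F jig [-0.67 -0.51  0.08] open 0.7
```

View pics/side9.png

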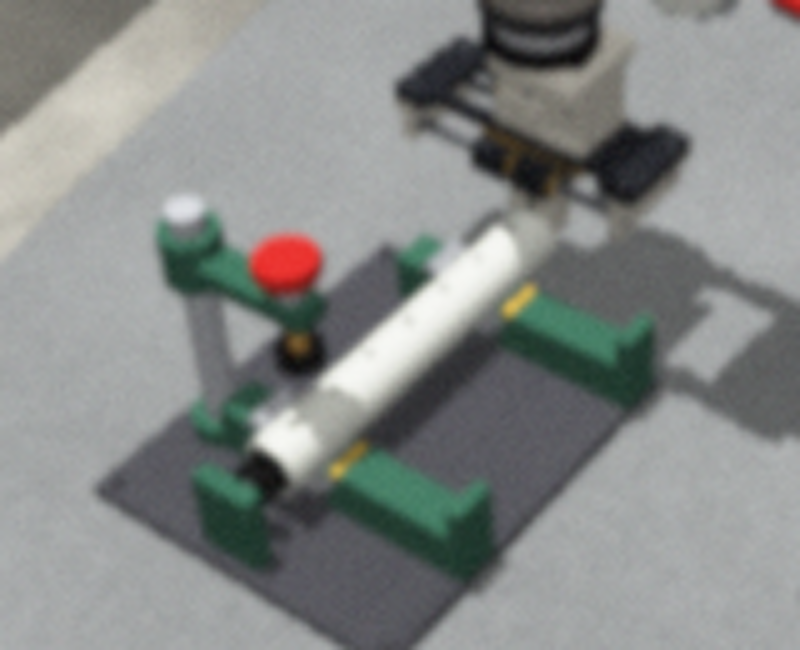

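View pics/top9.png

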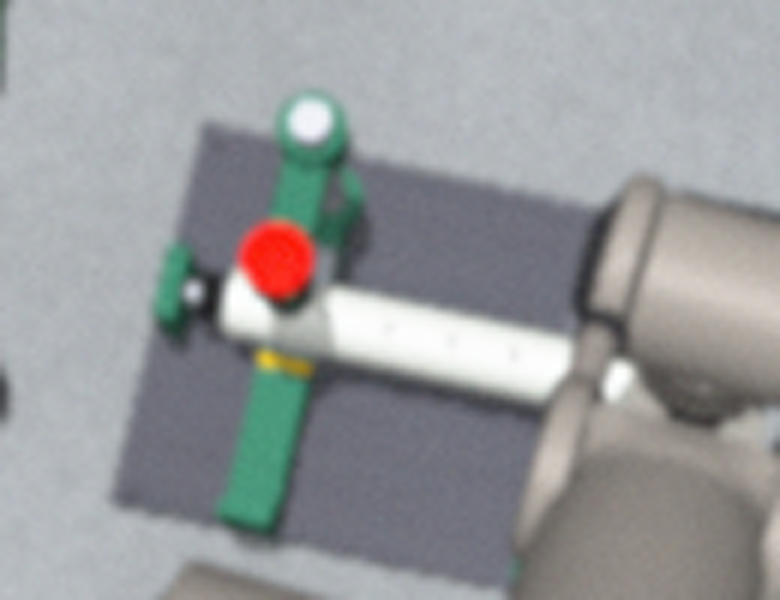

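servo_tool(targets="1.5 0 0 0;1.5 0 0 0;1.5 0 0 0;1 0 0 0;1 0 0 0")

```text
time: 15.0
tool_pos: [0.5875, -0.0778, 0.0542]
tool_rot: [3.108, 0.002, 1.374]
contact_force: [-1.1, -1.4, 0.3]
opening: 0.0
```

```bash
python3 -c "
from h import *
st()"
```

```text
t 15.00 jig x y [   1.9 -141.8] z 54.2 yawerr -0.0020 rp [3.1077e+00 2.3000e-03] F jig [-0.81 -1.61  0.35] open 0.0
```

Single millimetre rows now, reading force after each.

servo_tool(targets="1 0 0 0")

```text
time: 15.12
tool_pos: [0.5877, -0.0768, 0.0542]
tool_rot: [3.108, 0.002, 1.374]
contact_force: [-0.0, -2.6, 0.1]
opening: 0.0004
```

servo_tool(targets="1 0 0 0")

```text
time: 15.25
tool_pos: [0.5879, -0.076, 0.0542]
tool_rot: [3.108, 0.003, 1.374]
contact_force: [-1.0, -3.6, 0.5]
opening: 0.0007
```

servo_tool(targets="0.7 0 0 0")

```text
time: 15.38
tool_pos: [0.588, -0.0757, 0.0542]
tool_rot: [3.108, 0.003, 1.374]
contact_force: [-1.7, -4.2, 0.0]
opening: 0.0005
```

servo_tool(targets="0.8 0 0 0")

```text
time: 15.5
tool_pos: [0.588, -0.0754, 0.0542]
tool_rot: [3.108, 0.004, 1.374]
contact_force: [-1.6, -5.1, 1.0]
opening: 0.0004
```

servo_tool(targets="0.6 0 0 0")

```text
time: 15.62
tool_pos: [0.5881, -0.0752, 0.0543]
tool_rot: [3.108, 0.005, 1.374]
contact_force: [-1.3, -4.9, -0.1]
opening: 0.0004
```

```bash
python3 -c "
from h import *
st()
pic('side','side10',(215,205,295,265),10);st()"
```

```text
t 15.62 jig x y [   2.  -139.2] z 54.3 yawerr -0.0020 rp [3.1078 0.0046] F jig [-0.37 -5.07 -0.06] open 0.4
t 15.68 jig x y [   2.  -139.2] z 54.3 yawerr -0.0021 rp [3.1079 0.0047] F jig [-0.25 -5.45  1.18] open 0.7
```

View pics/side10.png

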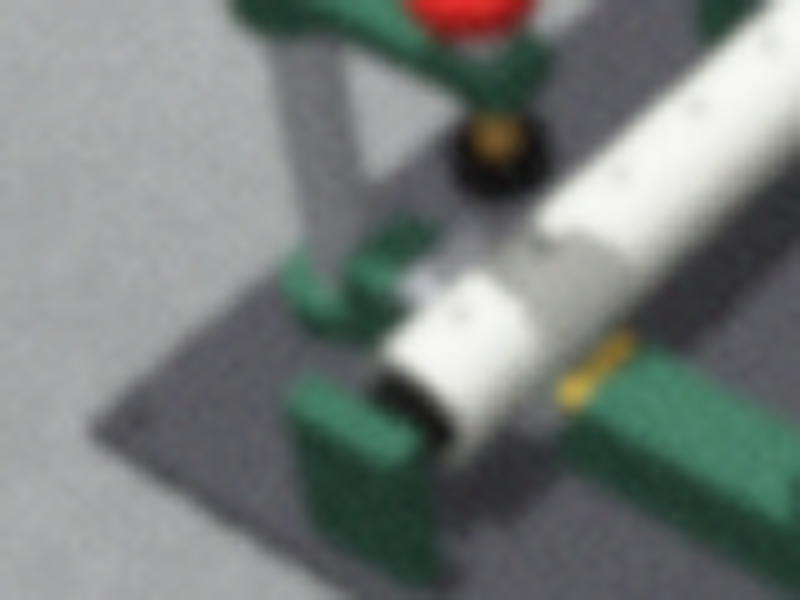

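servo_tool(targets="-1 0 0 0;-2 0 0 0;-5 0 0 0;-15 0 0 0;0 0 0 0;0 0 -20 0;0 0 -45 0;0 0 -45 0;0 0 -45 0;0 0 -30 0;0 0 0 0")

```text
time: 17.05
tool_pos: [0.5766, -0.0972, 0.2441]
tool_rot: [3.11, 0.001, 1.371]
contact_force: [-0.6, -0.3, -0.6]
opening: 0.0005
```

```bash
python3 -c "
from h import *
import pickle
st()
p=pic('wrist','wrist11');pickle.dump(p,open('w11.pkl','wb'))
pic('side','side11',(205,150,365,280),5)"
```

```text
t 17.05 jig x y [  -5. -163.] z 244.1 yawerr -0.0048 rp [3.1097e+00 1.2000e-03] F jig [-0.52 -0.37 -0.58] open 0.5
```

View pics/wrist11.png

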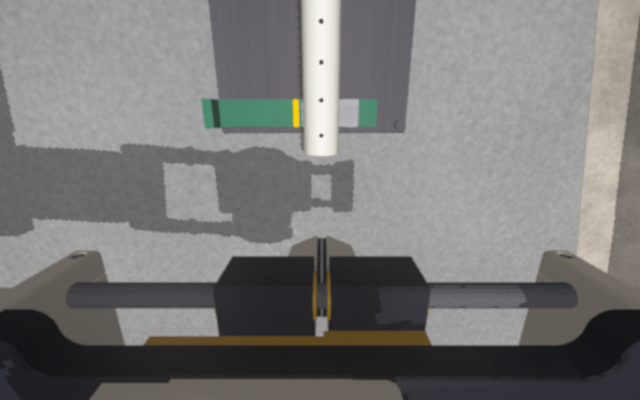

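View pics/side11.png

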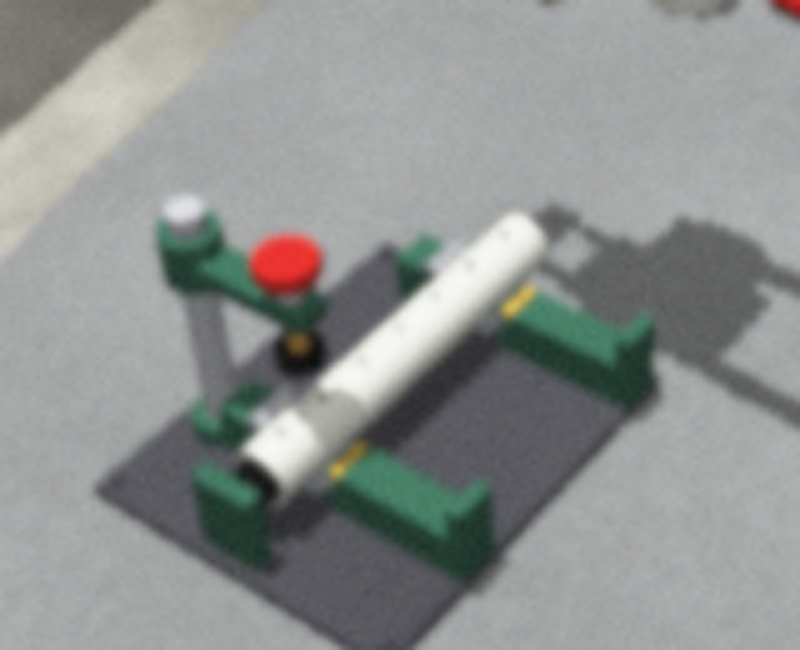

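servo_tool(targets="30 3 0 0;50 3 0 0;50 3 0 0;50 0 0 0;40 0 0 0;20 0 0 0;8 0 0 0;0 0 0 -0.005")

```text
time: 18.15
tool_pos: [0.6308, 0.1487, 0.2253]
tool_rot: [3.139, 0.006, 1.372]
contact_force: [-0.2, -0.6, 0.2]
opening: 0.0009
```

```bash
python3 -c "
from h import *
st()
pic('side','side12',(205,150,365,280),5)
pic('wrist','wrist12')"
```

```text
t 18.15 jig x y [ 0.6 88.8] z 225.3 yawerr -0.0040 rp [3.1391 0.0063] F jig [-0.03 -0.63  0.18] open 0.9
```

View pics/side12.png

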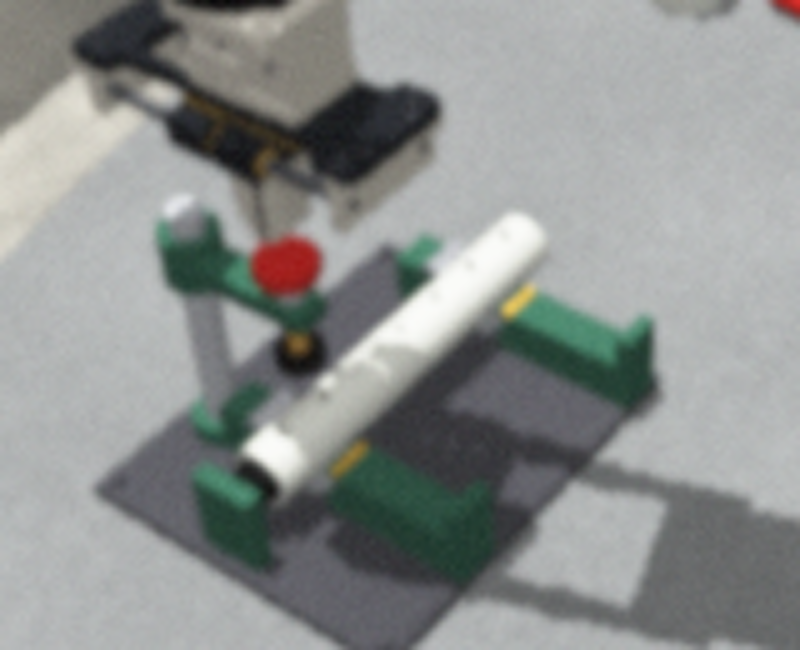

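View pics/wrist12.png

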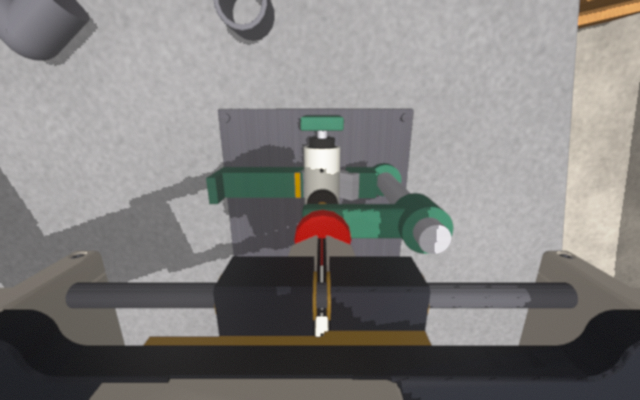

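servo_tool(targets="-4 0 2 0;0 0 4 0;0 0 4 0;0 0 3 0;0 0 2 0;0 0 2 0")

```text
time: 19.0
tool_pos: [0.6303, 0.1408, 0.2083]
tool_rot: [3.138, 0.006, 1.367]
contact_force: [0.2, 0.1, 0.3]
opening: 0.0002
```

```bash
python3 -c "
from h import *
st()"
```

```text
t 19.00 jig x y [ 1.6 80.9] z 208.3 yawerr -0.0088 rp [3.1377 0.0063] F jig [0.16 0.11 0.3 ] open 0.2
```

servo_tool(targets="3.5 -1 0 0;0 0 1.5 0;0 0 1.5 0;0 0 1.5 0;0 0 1.5 0")

```text
time: 19.62
tool_pos: [0.63, 0.1448, 0.2047]
tool_rot: [3.135, 0.006, 1.368]
contact_force: [-3.0, -0.5, 5.7]
opening: 0.0005
```

```bash
python3 -c "
from h import *
st()"
```

```text
t 19.62 jig x y [ 0.5 84.8] z 204.7 yawerr -0.0082 rp [3.1355 0.006 ] F jig [-2.86 -1.07  5.67] open 0.5
```

servo_tool(targets="0 0 3 0;0 0 3 0;0 0 3 0;0 0 3 0;0 0 3 0;0 0 2 0")

```text
time: 20.38
tool_pos: [0.6299, 0.1449, 0.1943]
tool_rot: [3.13, 0.004, 1.368]
contact_force: [-2.7, -0.2, 6.5]
opening: 0.0006
```

```bash
python3 -c "
from h import *
st()"
```

```text
t 20.38 jig x y [ 0.5 84.9] z 194.3 yawerr -0.0078 rp [3.1298 0.0043] F jig [-2.59 -0.71  6.51] open 0.6
```

servo_tool(targets="0 -0.5 2.5 0;0 0 2.5 0;0 0 2.5 0;0 0 2.5 0;0 0 2.5 0;0 0 2.5 0")

```text
time: 21.12
tool_pos: [0.6298, 0.1448, 0.1861]
tool_rot: [3.123, 0.003, 1.368]
contact_force: [-2.4, -1.3, 5.9]
opening: 0.0007
```

```bash
python3 -c "
from h import *
st()"
```

```text
t 21.12 jig x y [ 0.4 84.8] z 186.1 yawerr -0.0076 rp [3.1235e+00 2.7000e-03] F jig [-2.12 -1.7   5.92] open 0.7
```

servo_tool(targets="0 -0.5 2.5 0;0 0 2.5 0;0 0 2.5 0;0 0 2.5 0")

```text
time: 21.62
tool_pos: [0.6298, 0.1448, 0.1805]
tool_rot: [3.119, 0.002, 1.369]
contact_force: [-2.5, -0.3, 5.8]
opening: 0.0008
```

servo_tool(targets="0 -0.5 2 0;0 0 2 0")

```text
time: 21.88
tool_pos: [0.6297, 0.1448, 0.1788]
tool_rot: [3.116, 0.001, 1.369]
contact_force: [-3.5, -0.7, 5.8]
opening: 0.0005
```

```bash
python3 -c "
from h import *
st()"
```

```text
t 21.88 jig x y [ 0.3 84.8] z 178.8 yawerr -0.0074 rp [3.1163e+00 1.0000e-03] F jig [-3.31 -1.35  5.85] open 0.5
```

servo_tool(targets="0 0 2 0;0 0 2 0")

```text
time: 22.12
tool_pos: [0.6297, 0.1448, 0.1769]
tool_rot: [3.115, 0.001, 1.369]
contact_force: [-2.0, -1.0, 6.0]
opening: 0.0005
```

servo_tool(targets="0 0 2 0")

```text
time: 22.25
tool_pos: [0.6297, 0.1448, 0.176]
tool_rot: [3.114, 0.0, 1.369]
contact_force: [-3.4, -0.4, 5.5]
opening: 0.0004
```

servo_tool(targets="0 0 2 0")

```text
time: 22.38
tool_pos: [0.6297, 0.1449, 0.175]
tool_rot: [3.113, 0.0, 1.369]
contact_force: [-3.3, -0.5, 6.0]
opening: 0.0004
```

servo_tool(targets="0 -0.3 2 0;0 0 2 0")

```text
time: 22.62
tool_pos: [0.6297, 0.1449, 0.1732]
tool_rot: [3.111, -0.0, 1.369]
contact_force: [-3.6, -0.6, 5.3]
opening: 0.0007
```

servo_tool(targets="0 0 2 0")

```text
time: 22.75
tool_pos: [0.6297, 0.1449, 0.1723]
tool_rot: [3.111, -0.0, 1.369]
contact_force: [-3.0, 0.1, 5.6]
opening: 0.0006
```

servo_tool(targets="0 0 2 0")

```text
time: 22.88
tool_pos: [0.6297, 0.1448, 0.1713]
tool_rot: [3.11, -0.001, 1.369]
contact_force: [-1.7, -1.0, 6.0]
opening: 0.0004
```

```bash
python3 -c "
from h import *
st()
pic('side','side13',(205,150,365,280),5)"
```

```text
t 22.88 jig x y [ 0.2 84.8] z 171.3 yawerr -0.0069 rp [ 3.1099e+00 -6.0000e-04] F jig [-1.44 -1.29  5.97] open 0.4
```

View pics/side13.png

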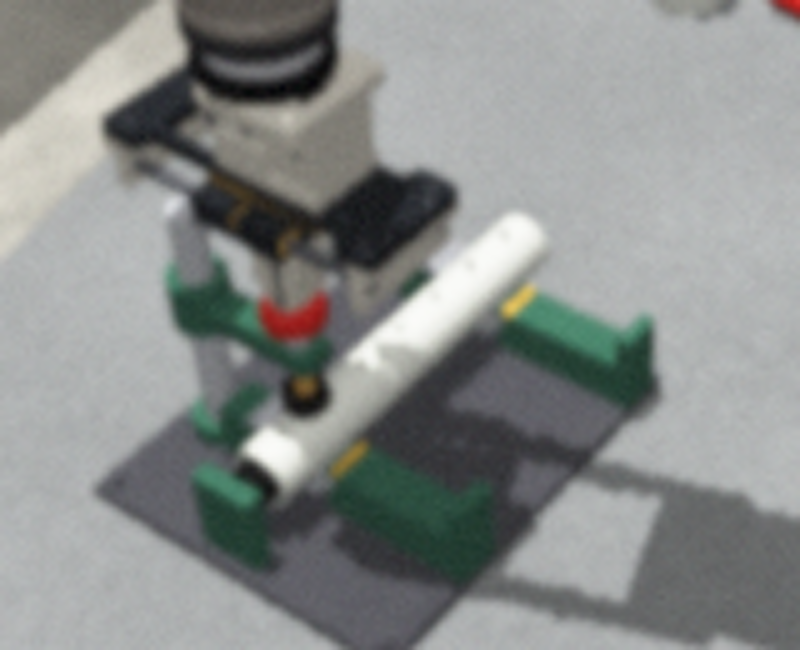

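servo_tool(targets="0 0 2 0")

```text
time: 23.05
tool_pos: [0.6297, 0.1448, 0.1703]
tool_rot: [3.109, -0.001, 1.369]
contact_force: [-3.0, -1.1, 6.3]
opening: 0.0003
```

servo_tool(targets="0 0 2 0")

```text
time: 23.18
tool_pos: [0.6297, 0.1448, 0.1693]
tool_rot: [3.108, -0.001, 1.369]
contact_force: [-3.6, -0.7, 5.1]
opening: 0.0005
```

servo_tool(targets="0 0 2 0")

```text
time: 23.3
tool_pos: [0.6296, 0.1448, 0.1683]
tool_rot: [3.108, -0.001, 1.369]
contact_force: [-2.8, 0.7, 6.1]
opening: 0.0003
```

servo_tool(targets="0 0 1.8 0")

```text
time: 23.42
tool_pos: [0.6296, 0.1448, 0.1675]
tool_rot: [3.107, -0.001, 1.369]
contact_force: [-3.1, -0.5, 6.3]
opening: 0.0007
```

servo_tool(targets="0 0 2 0")

```text
time: 23.55
tool_pos: [0.6296, 0.1448, 0.1666]
tool_rot: [3.107, -0.001, 1.369]
contact_force: [-3.4, -0.0, 6.5]
opening: 0.0006
```

servo_tool(targets="0 0 2 0")

```text
time: 23.68
tool_pos: [0.6296, 0.1448, 0.1656]
tool_rot: [3.106, -0.002, 1.369]
contact_force: [-2.9, -0.8, 5.3]
opening: 0.0009
```

servo_tool(targets="0 0 2 0")

```text
time: 23.8
tool_pos: [0.6296, 0.1448, 0.1647]
tool_rot: [3.105, -0.002, 1.369]
contact_force: [-4.0, -0.1, 7.7]
opening: 0.0002
```

servo_tool(targets="0 0 1.8 0")

```text
time: 23.92
tool_pos: [0.6296, 0.1449, 0.1642]
tool_rot: [3.104, -0.002, 1.37]
contact_force: [-4.0, -0.3, 9.2]
opening: 0.0009
```

servo_tool(targets="0 0 2 0")

```text
time: 24.05
tool_pos: [0.6296, 0.1449, 0.1638]
tool_rot: [3.103, -0.002, 1.37]
contact_force: [-5.2, -0.9, 9.2]
opening: 0.0005
```

servo_tool(targets="0 0 2.2 0")

```text
time: 24.18
tool_pos: [0.6296, 0.1448, 0.1634]
tool_rot: [3.102, -0.002, 1.37]
contact_force: [-5.0, -1.5, 11.2]
opening: 0.0009
```

servo_tool(targets="0 0 2.2 0")

```text
time: 24.3
tool_pos: [0.6296, 0.1448, 0.1631]
tool_rot: [3.101, -0.003, 1.37]
contact_force: [-5.7, -0.7, 11.3]
opening: 0.0003
```

servo_tool(targets="0 -0.5 2.4 0")

```text
time: 24.42
tool_pos: [0.6295, 0.1449, 0.1629]
tool_rot: [3.099, -0.003, 1.37]
contact_force: [-4.0, -2.1, 13.0]
opening: 0.0005
```

servo_tool(targets="0 -0.5 2.4 0")

```text
time: 24.55
tool_pos: [0.6295, 0.1449, 0.1628]
tool_rot: [3.096, -0.004, 1.37]
contact_force: [-5.5, -1.4, 12.4]
opening: 0.0006
```

```bash
python3 -c "
from h import *
st()
for i in range(3):
  cams.read_camera('top'); st()"
```

```text
t 24.55 jig x y [ 0.  84.8] z 162.8 yawerr -0.0059 rp [ 3.0963 -0.0036] F jig [-5.14 -2.41 12.35] open 0.6
t 24.60 jig x y [ 0.  84.8] z 162.8 yawerr -0.0059 rp [ 3.0961 -0.0036] F jig [-4.46 -2.21 10.97] open 0.4
t 24.65 jig x y [-0.  84.8] z 162.8 yawerr -0.0060 rp [ 3.0963 -0.0036] F jig [-3.92 -1.64 10.85] open 0.6
t 24.70 jig x y [ 0.  84.8] z 162.8 yawerr -0.0060 rp [ 3.0963 -0.0036] F jig [-3.52 -2.62 11.02] open 0.4
```

servo_tool(targets="0 0 2.8 0")

```text
time: 24.82
tool_pos: [0.6295, 0.1448, 0.1622]
tool_rot: [3.095, -0.004, 1.37]
contact_force: [-7.4, 0.0, 12.6]
opening: 0.0002
```

servo_tool(targets="0 0 0 0")

```text
time: 24.95
tool_pos: [0.6296, 0.1449, 0.163]
tool_rot: [3.094, -0.004, 1.37]
contact_force: [0.2, 0.2, -0.2]
opening: 0.0004
```

servo_tool(targets="0 0 -3 0;0 0 -10 0;0 0 -25 0;0 0 -35 0;-40 -20 -30 0;-40 -40 0 0;-40 -40 0 0;-40 -40 0 0;-30 -30 0 0;0 0 0 0")

```text
time: 26.2
tool_pos: [0.4158, -0.0109, 0.2627]
tool_rot: [3.088, -0.003, 1.371]
contact_force: [0.7, 0.3, 1.1]
opening: 0.0004
```

```bash
python3 -c "
from h import *
st()
pic('side','side14',(205,150,365,280),5)
p=pic('top','top14',(230,120,360,220),6);st()
d=cams.cut_out(p,'pipe')[0]; print(d['score'],d['extent'])"
```

```text
t 26.20 jig x y [-179.5 -109.4] z 262.7 yawerr -0.0050 rp [ 3.0879 -0.0033] F jig [0.65 0.42 1.09] open 0.4
t 26.30 jig x y [-177.5 -108.2] z 262.9 yawerr -0.0036 rp [ 3.0866 -0.0038] F jig [-0.29  0.31  0.56] open 0.9
0.66 [302.4, 179.0, 72.8, 27.0]
```

View pics/side14.png

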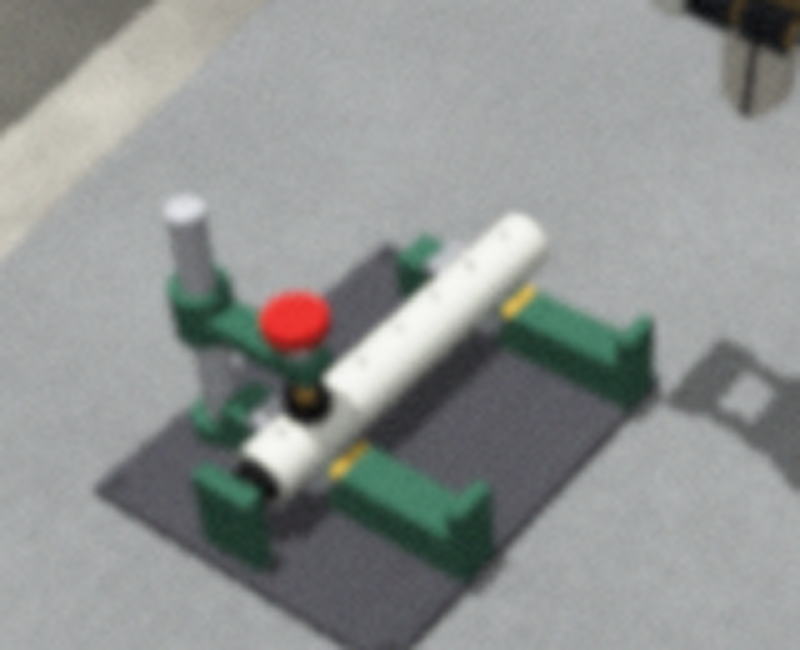

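View pics/top14.png

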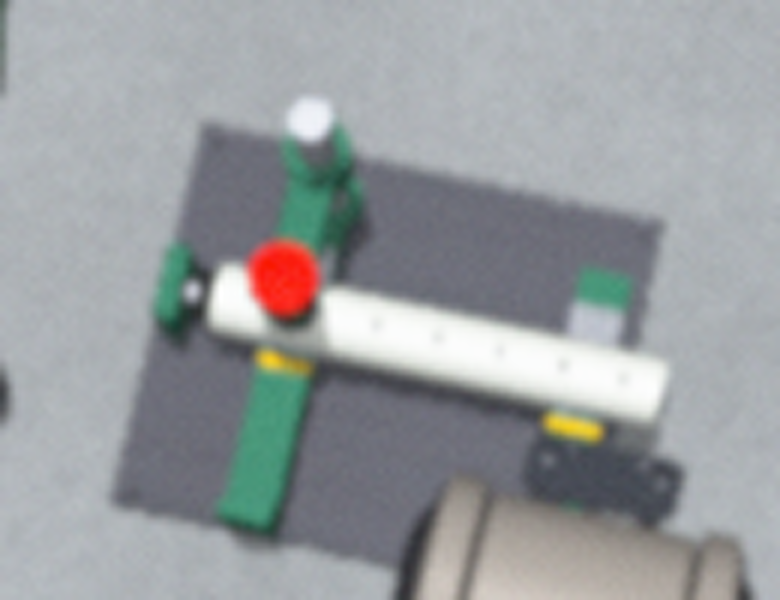

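servo_tool(targets="0 0 0 0;0 0 0 0")

```text
time: 26.6
tool_pos: [0.4199, -0.009, 0.2625]
tool_rot: [3.087, -0.004, 1.375]
contact_force: [0.2, 0.3, 0.6]
opening: 0.0007
```

```bash
python3 -c "
from h import *
st(); print(robot.hand_in())"
```

```text
t 26.60 jig x y [-175.9 -106.8] z 262.5 yawerr -0.0010 rp [ 3.0871 -0.0041] F jig [0.19 0.3  0.6 ] open 0.7
the job is handed in; nothing more can be done
None
```

The pipe is seated in the vees, up against the end stop and clamped, and I handed the job in at 26.6 s; it gave no verdict.

- **Rolling in:** I squared the pipe with a brief 3 N grip, then rolled it inside a loosely open gripper. The front finger held it back down the vee flank, and I let go so it settled by itself. The last pictures show it seated in both vees.
- **End stop:** I pushed the far end to about 5.3 N. The pipe slides at about 1.8 N, so I work out roughly 3.5 N at the stop. It still looked in contact after I backed off and after clamping.
- **Clamp:** The knob slid down at about 5.9 N. The pad met the pipe at about 151 mm knob height, and I pressed on about 2.9 mm, to 12.6 N in total. That puts the pad force at 6.7 N from the force and about 7.3 N from the travel, inside the 5 to 9 N wanted.
- **Last checks:** The arm stands clear and the wrist force reads close to zero. I did not check the loose bystanders by picture at the end; no move went near them.

The tool tilted by up to about 0.055 rad during the moves, so the final knob push carried up to about 7 N sideways.

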